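# Ease the cobbler's sole clamp by one notch

### The arm

A 6-joint arm with a two-finger parallel gripper is mounted at the origin on the work surface. World frame = base frame: x ahead of the robot, y to its left, z up, the work surface at z = 0. Lengths are in m, angles in rad, forces in N, time in s.
With the tool pointing down it reaches from about 0.35 to 0.975 m from the base axis. Payload 4.9 kg.
Tool frame: the origin (TCP) lies midway between the tips of the shut fingers; the grasp point (between the pads) lies 19 mm behind it; z points along the fingers, y is the line along which they close (so a half turn about z gives the same grasp; the last joint's range is limited). The gripper opens to 85 mm and grips with 20 to 120 N. Pads are 22 mm wide; open, the fingers measure 114 mm over their backs; the gripper's body (76 mm by 85 mm) begins 54 mm behind the grasp point. The pads swing forward as they close: fully open they stand 13 mm farther back than shut.
Start: joints at [-1.461, 0.053, 1.613, -0, 1.476, -0.119], TCP at [0.142, -0.609, 0.231] pointing down, gripper open.
Joint ranges: [-3.01, 3.01], [-1.01, 2.22], [0.06, 2.58], [-1.02, 4.17], [0.09, 2.62], [-3.14, 3.14]. Speed limits (rad/s): [2.57, 2.57, 3.14, 3.14, 3.14, 3.14].

### API

Orientations are given as a unit quaternion [w, x, y, z].
In Python, from plant import state, grab_frame, camera_info, job_done, spot_in, masks_of, pinpoint gives the robot as it stands.
- The arm moves only by the shell command python3 -m handwheel 'ROWS' [OPENING]. ROWS is JSON, a list that holds one entry, the list of rows, each a list of 6 numbers: the shift along the world's x, y, z in m, then the turn, a rotation vector about the world's x, y, z in degrees. In form: [[[tx, ty, tz, ax, ay, az], ...]]. A call has 1 to 20 rows; each row shifts and turns the commanded pose from where the row before left it; what a row does not reach is not made up. A row lasts 1/12 s, in which the tool goes at most 41.7 mm and 7.16 degrees, less where a joint would pass 70% of its speed; a pose out of reach is approached as far as the arm can. A call is refused whole if a number of a shift passes 0.0417 or a number of a turn 7.16, either way. A call with a gripper value outside its range is refused whole. OPENING is the opening, from 0 (shut) to 1 (fully open), set as the call begins (- or left out, the last holds). The fingers move at their own pace and stop on an object; the grip force is fixed at half the most. Time passes only in rows, so rows that do not move let the fingers close. It gives the time, the measured TCP pose, the force, the opening and the grip force at its end, in the units of the state.
- state(): the state, without advancing time (a new reading comes with each control period).
- grab_frame(name): name is "scene" or "top"; returns (picture, depth): 384x512x3 uint8, blue, green, red; 384x512 float32, m along the optical axis (not along the pixel's ray), 0 where there is no reading.
- camera_info(name): a dict with "fx", "fy", "cx", "cy" (pixels), "distortion" ([k1, k2, p1, p2, k3] as OpenCV has them; the pictures are not rectified), "T" (4x4, takes a point from camera to world coordinates). Camera axes: x right, y up, looking along -z (the intrinsics and any distortion apply to the point x, -y, -z); pixel columns grow to the right and rows downward; lengths in m; the calibration is good to about 2 mm. A picture is of the moment at which its call begins. camera_info takes no time and is no camera call.
- job_done(): hands the job in; it is judged then, once.
Trained networks look in the newest picture that a camera, given by its name, has taken for a name from the list of things; names that differ only in an ending like _2 or _b are one class to them, and where a whole thing is asked for, a point or a joint stands for the part that bears it (a point fixed in the world has none). Each returns a list of dicts, best first, with "conf" (0 to 1); they miss things now and then, are a little off and sometimes report something else, mostly with a low value. They report only what shows in the picture. A call takes as long as a camera call.
- spot_in(camera, thing): "box" ([left, top, width, height] in pixels, round what is visible of it).
- masks_of(camera, thing): "region" (384x512 bool, what is visible of it) and "box" ([left, top, width, height] in pixels, round what is visible of it).
- pinpoint(camera, thing): "position" ([column, row] in pixels: a listed point, or the origin of a listed thing).
The state is a dict: "time": time; "joint_pos": joint angles; "joint_vel": joint speeds; "joint_efforts": joint torques, N m; "tool_pos": TCP position; "tool_rot": TCP orientation; "contact_force": force on the tool from outside, world axes, zero at the start; "ft_torque": the same for the moment, N m; "gripper_width": opening from 0.0 (shut) to 1.0 (fully open); "grasp_force": force on a finger pad.
Only numpy, scipy, OpenCV 4.12 (cv2) and the standard library are available. Lean on these libraries where they do the work, as an engineer would, in place of code of your own. Each camera call takes 0.05 s, during which the arm holds its last target. There are 200 camera calls.

### The job

Ease the sole clamp by one notch, pushing gently with your fingertips only and gripping or picking up nothing. Flip the ratchet pawl up by its finger lever until it stays standing by itself, push the handle arm so that the wheel turns backward (top away from the robot's side of the clamp) by one notch and no more, then flip the pawl down again so that it drops between the next two teeth. Leave the bottle, the tin and the hammer alone.

Things in the scene. Friction and masses are not known exactly. Their poses are not given: they have to be found in the camera images.
- clamp: Green bench clamp holding a wooden last, bolted down. Origin: on the work surface right below the ratchet wheel's middle. x roughly away from the robot, z up, y along the wheel's shaft. Last and jaws lie at y over 40 mm, below 150 mm high; green pawl post at y 21 to 31, x 53 to 83 mm, 212 mm high; the four handle arms turn in the plane y = -100 mm, wheel and pawl in y = 0
- wheel_axis (a point): centre of the steel ratchet wheel, 130 mm above the work surface, clamp's y = 0. The wheel stands upright, 14 mm thick, 8 teeth (one notch = 45 degrees), tooth tips at radius 58 mm. Axes as the clamp's
- knob_centre (a point): centre of the black ball knob (24 mm diameter) on one of four handle arms (12 mm rods, 90 degrees apart, 103 mm from shaft to ball centre) that turn with the wheel: the arm that at the start points up and leans to the clamp's -x. Pushing it to the clamp's +x turns the wheel backward
- wheel (a joint): angle of wheel and arms (rad), grows as it turns backward (top to the clamp's +x). Pawl down, it turns only forward, and stops backward at 0.02. Starts between -0.24 and -0.04. One notch is 0.785: from 0.40 to 0.75 the next gap lies under the pawl, which drops in. At 0 the knob's arm leans 0.26 rad from upright to -x. Friction (2.5 N at the knob) holds it where it is left
- pawl_pivot (a point): pivot of the pawl, fixed at the clamp's x = 65, y = 0, z = 198 mm, beyond the wheel as seen from the robot. A round sleeve (radius 9 mm, along y) joins the pawl bar at y = 0 and its finger lever. Axes as the clamp's
- pawl (a joint): pawl angle (rad): 0 down between two teeth, grows as the nose lifts; 0.17 to 0.22 with the nose on a tooth. The bar, 14 mm wide, reaches 68 mm from the pivot to the clamp's -x (y = 0). Past 1.55 (upright) it falls by its own weight to its stop at 2.0 and stays: bar leaning to +x, its top 264 mm above the table, lever level to +x. Pushed to -x below 1.4 it falls back on the wheel. 70 to 120 g
- glue: bystander: blue plastic bottle with white cap, 54 mm diameter, 125 mm high, origin at the centre of its underside
- polish: bystander: round dark tin, 76 mm diameter, 55 mm high, origin at the centre of its underside
- hammer: bystander: hammer lying flat, 250 mm long along its x axis, origin near its middle on the work surface
- pawl_lever (a point): middle of the upper end of the pawl's finger lever: a steel plate 30 mm wide (clamp y -57 to -27 mm), 6 mm thick, rising 64 mm from the pivot, between wheel and handle arms. Pawl down, it leans 0.38 rad from upright to the clamp's -x; pushed to the clamp's +x it swings the pawl's nose up and over

How it is judged:
By the outcome, as a careful person would: the job done as asked, in the order asked, and still so for the second after the job is handed in, with the robot touching nothing.
It also fails if it takes over 67 s, if anything falls off the work surface, if the arm or the gripper's body presses on something with over 40 N, if the wrist force passes 120 N, or if a joint passes its speed limit or range.

## Working session

There is one attempt and no reset: what is moved stays moved. The work goes in short steps, Python scripts to look and compute and a shell command to move; the robot and the scene stay as the last step left them, time stands still between calls to the robot, and variables do not carry over. Pictures are saved under pics/ and viewed, at most 10 in all, crops included, and the job is handed in when it is done.

```bash
mkdir -p pics; cat > h.py <<'E'
import numpy as np, cv2
from plant import *
def ray(cam,px):
    c=camera_info(cam);K=np.array([[c['fx'],0,c['cx']],[0,c['fy'],c['cy']],[0,0,1]])
    u=cv2.undistortPoints(np.array([[px]],float),K,np.array(c['distortion'],float))[0,0]
    T=np.array(c['T']);return T[:3,3],T[:3,:3]@np.array([u[0],-u[1],-1])
def atdepth(cam,px,d): o,r=ray(cam,px);return o+r*d
def atz(cam,px,z): o,r=ray(cam,px);return o+r*(z-o[2])/r[2]
def tri(p1,p2):
    A=np.zeros((3,3));b=np.zeros(3);L=[]
    for cam,p in (('scene',p1),('top',p2)):
        o,r=ray(cam,p);r=r/np.linalg.norm(r);P=np.eye(3)-np.outer(r,r);A+=P;b+=P@o;L.append((o,r,P))
    x=np.linalg.solve(A,b);return x,[np.linalg.norm(P@(x-o)) for o,r,P in L]
E
cat > m.py <<'E'
from h import *
pics={}
for c in('scene','top'):
    pics[c]=grab_frame(c);cv2.imwrite(f'pics/{c}0.png',pics[c][0])
pp={}
for t in['clamp','wheel_axis','knob_centre','pawl_pivot','pawl_lever','glue','polish','hammer']:
    for c in('scene','top'):
        r=pinpoint(c,t)
        if r:
            pp[c,t]=r[0]['position'];print(t,c,np.round(r[0]['position'],1),round(r[0]['conf'],2),end=' ')
    if('scene',t)in pp and('top',t)in pp:
        x,e=tri(pp['scene',t],pp['top',t]);print(x.round(4),np.round(e,4),end='')
    print()
s=state();print(s['time'],s['tool_pos'],s['tool_rot'])
for c in('scene','top'): print(c,np.array(camera_info(c)['T']).round(3).tolist())
E
python3 m.py
```

```text
clamp scene [293.4 218.9] 0.58 clamp top [221.  224.8] 0.93 [ 0.5534 -0.064   0.0031] [0.0023 0.0023]
wheel_axis scene [298.1 183.5] 0.86 wheel_axis top [215.3 221.8] 0.67 [ 0.5524 -0.0611  0.1342] [0.0008 0.0008]
knob_centre scene [254.7 126.7] 0.89 knob_centre top [258.3 238.4] 0.87 [ 0.5088 -0.1658  0.2217] [0.0003 0.0003]
pawl_pivot scene [290.6 190.9] 0.79 pawl_pivot top [213.3 191. ] 0.75 [ 0.6212 -0.0618  0.1983] [0.003 0.003]
pawl_lever scene [272.3 153.4] 0.91 pawl_lever top [234.  196.3] 0.9 [ 0.5991 -0.1087  0.2601] [0.0017 0.0017]
glue scene [201.1 211.4] 0.87 glue top [291.5 216.4] 0.57 [ 0.5825 -0.2727 -0.0139] [0.0019 0.0019]
polish scene [186.9 279.7] 0.79 polish top [282.7 158. ] 0.78 [ 0.7546 -0.2422 -0.0071] [0.0028 0.0028]
hammer scene [140.5 216.1] 0.56 hammer top [336.5 197.9] 0.77 [ 0.6374 -0.4026 -0.0093] [0.0008 0.0008]
0.9 [ 0.14174899 -0.60869311  0.23131254] [-1.56885792e-05  9.93463961e-01  1.14146210e-01  4.13698592e-06]
scene [[-0.281, -0.771, 0.571, 1.061], [0.96, -0.229, 0.163, 0.001], [0.005, 0.594, 0.804, 0.794], [0.0, 0.0, 0.0, 1.0]]
top [[0.01, 0.987, -0.16, 0.479], [-1.0, 0.013, 0.017, -0.137], [0.019, 0.159, 0.987, 1.086], [0.0, 0.0, 0.0, 1.0]]
```

```bash
cd pics; python3 -c "
import cv2,numpy as np
a=cv2.imread('scene0.png')[60:320,110:400];b=cv2.imread('top0.png')[100:300,120:400]
a=cv2.resize(a,(390,350));b=cv2.resize(b,(400,286));o=np.zeros((350,790,3),np.uint8);o[:,:390]=a;o[:286,390:]=b;cv2.imwrite('c0.png',o)"
```

```text
(no output)
```

View pics/c0.png

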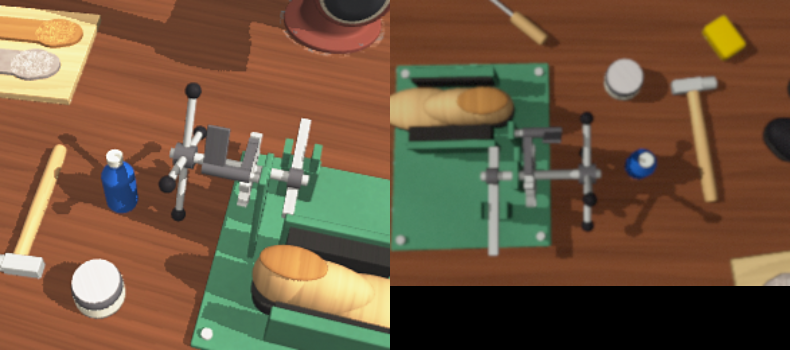

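The network points agree with the picture. The scene crop shows the knob at about (193,90), the lever at (217,145) and the bar at (300,120). In world coordinates the clamp origin is about (0.554, -0.064) with near-zero yaw, and the knob leans about 0.45, so the wheel is at about -0.19. The heights match what was given. I'll move now with the fingers shut.

```bash
python3 -m handwheel '[[[0,0,0.025,0,0,-3.3],[0,0,0.025,0,0,-3.3],[0,0,0.025,0,0,-3.3],[0,0,0.025,0,0,-3.3],[0.024,0.028,0,0,0,0],[0.024,0.028,0,0,0,0],[0.024,0.028,0,0,0,0],[0.024,0.028,0,0,0,0],[0.024,0.028,0,0,0,0],[0.024,0.028,0,0,0,0],[0.024,0.028,0,0,0,0],[0.024,0.028,0,0,0,0],[0.024,0.028,0,0,0,0],[0.024,0.028,0,0,0,0],[0.024,0.028,0,0,0,0],[0.024,0.028,0,0,0,0],[0.024,0.028,0,0,0,0],[0.024,0.028,0,0,0,0],[0.024,0.028,0,0,0,0],[0.024,0.028,0,0,0,0]]]' 0
python3 -m handwheel '[[[0.02,0.025,0,0,0,0],[0.02,0.025,0,0,0,0],[0,0,0,0,0,0],[0,0,0,0,0,0],[0,0,0,0,0,0]]]'
```

```text
time: 2.57
tool_pos: [0.5267, -0.159, 0.3316]
tool_rot: [0.0, 1.0, -0.001, 0.0]
contact_force: [0.6, -0.5, 0.5]
gripper_width: -0.001
grasp_force: 0.0
time: 2.98
tool_pos: [0.5656, -0.1108, 0.3312]
tool_rot: [0.0, 1.0, -0.001, -0.0]
contact_force: [-0.1, 0.4, 0.9]
gripper_width: -0.0
grasp_force: 0.0
```

```bash
python3 - <<'E'
from h import *
pp={}
for t in['pawl_lever','knob_centre','wheel_axis','pawl_pivot']:
    for c in('scene','top'):
        if t=='pawl_lever':
            f=grab_frame(c)[0];cv2.imwrite(f'pics/{c}1.png',f)
        r=pinpoint(c,t)
        if r: pp[c,t]=r[0]['position'];print(t,c,round(r[0]['conf'],2),end=' ')
    if('scene',t)in pp and('top',t)in pp:
        x,e=tri(pp['scene',t],pp['top',t]);print(x.round(4),np.round(e,4),end='')
    print()
a=cv2.imread('pics/scene1.png')[60:260,180:400];b=cv2.imread('pics/top1.png')[120:300,150:330]
cv2.imwrite('pics/c1.png',np.hstack([cv2.resize(a,(440,400)),cv2.resize(b,(350,400))]))
E
```

```text
pawl_lever scene 0.92 pawl_lever top 0.18 [ 0.6583 -0.1515  0.3385] [0.0607 0.0607]
knob_centre scene 0.78 knob_centre top 0.73 [ 0.5115 -0.1646  0.2283] [0.001 0.001]
wheel_axis scene 0.78 wheel_axis top 0.89 [ 0.5583 -0.0655  0.1397] [0.0004 0.0004]
pawl_pivot scene 0.66
```

View pics/c1.png

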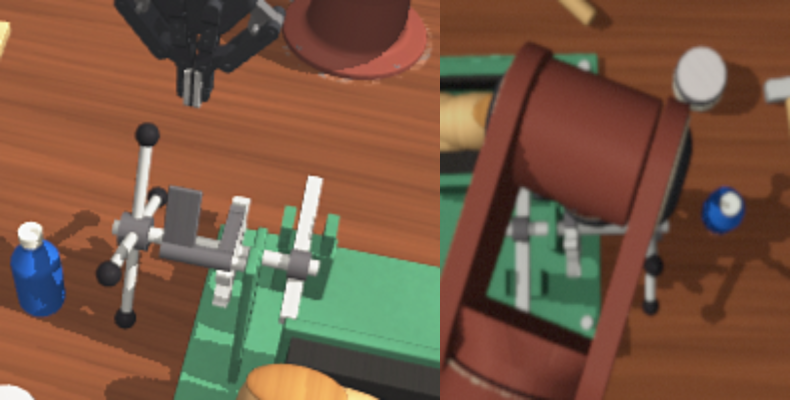

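View 1: the gripper hangs clear above, with fingertips at about (192,90) left. The knob is at (147,133), the lever plate at (183,215), and the bar is down. Next I'll lower behind the lever and push it along its arc.

```bash
python3 -m handwheel '[[[0,0.001,-0.0215,0,0,0],[0,0.001,-0.0215,0,0,0],[0,0.001,-0.0215,0,0,0],[0,0.002,-0.0215,0,0,0],[0,0,0,0,0,0],[0.007,0,0,0,0,0],[0.007,0,0,0,0,0],[0.007,0,0,0,0,0],[0.007,0,0,0,0,0]]]'
python3 -m handwheel '[[[0.007,0,0,0,0,0],[0.006,0,0,0,0,0],[0.006,0,-0.001,0,0,0],[0.006,0,-0.001,0,0,0],[0.006,0,-0.001,0,0,0],[0.006,0,-0.001,0,0,0],[0.005,0,-0.003,0,0,0],[0.005,0,-0.003,0,0,0]]]'
```

```text
time: 4.23
tool_pos: [0.5955, -0.106, 0.2475]
tool_rot: [0.0, 1.0, -0.001, 0.002]
contact_force: [-1.9, 1.0, 0.2]
gripper_width: -0.001
grasp_force: 0.3
time: 4.9
tool_pos: [0.6413, -0.1057, 0.235]
tool_rot: [-0.0, 1.0, -0.001, 0.0]
contact_force: [-0.6, 0.6, -0.2]
gripper_width: -0.003
grasp_force: 0.1
```

```bash
python3 -m handwheel '[[[0.004,0,-0.003,0,0,0],[0.004,0,-0.003,0,0,0],[0.003,0,-0.004,0,0,0],[0.003,0,-0.004,0,0,0],[0.002,0,-0.004,0,0,0],[0.002,0,-0.003,0,0,0],[0.002,0,-0.001,0,0,0],[0,0,0,0,0,0],[0,0,0,0,0,0],[0,0,0,0,0,0]]]'
python3 - <<'E'
from h import *
f=grab_frame('scene')[0];cv2.imwrite('pics/c2.png',cv2.resize(f[60:260,180:400],(660,600)))
E
```

```text
time: 5.73
tool_pos: [0.6608, -0.1058, 0.2137]
tool_rot: [0.0, 1.0, -0.001, 0.0]
contact_force: [-1.2, -0.6, 1.3]
gripper_width: 0.002
grasp_force: 0.0
```

View pics/c2.png

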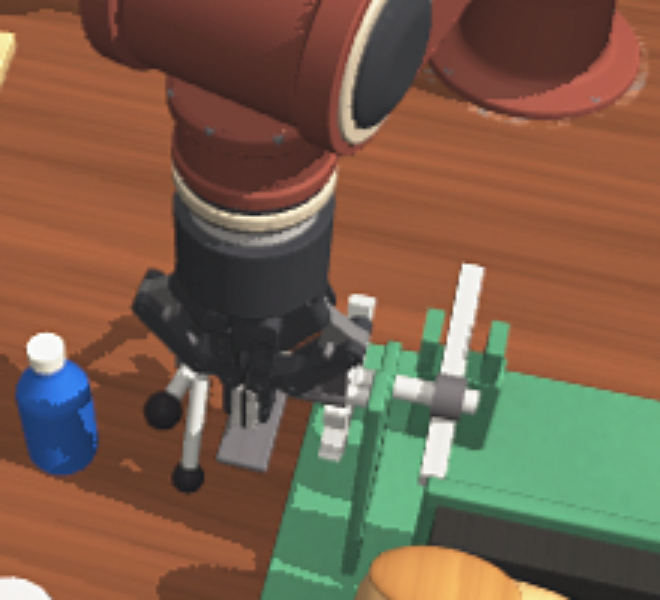

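The lever plate, at (250,435), now lies roughly level to +x. I'll lift clear and move above and behind the knob (TCP x_c about -80, y_c about -100), then check.

```bash
python3 -m handwheel '[[[-0.003,0,0.02,0,0,0],[0,0,0.025,0,0,0],[0,0,0.03,0,0,0],[0,0,0.03,0,0,0],[-0.03,-0.01,0,0,0,0],[-0.03,-0.01,0,0,0,0],[-0.03,-0.01,0,0,0,0],[-0.03,-0.01,0,0,0,0],[-0.03,-0.01,0,0,0,0],[-0.03,-0.008,0,0,0,0],[0,0,0,0,0,0],[0,0,0,0,0,0],[0,0,0,0,0,0]]]'
python3 - <<'E'
from h import *
f=grab_frame('scene')[0];cv2.imwrite('pics/c3.png',cv2.resize(f[60:260,180:400],(660,600)))
for t in('pawl_lever','knob_centre','wheel_axis'):
  for r in pinpoint('scene',t)[:1]: print(t,r['position'],r['conf'],atz('scene',r['position'],{'p':.2,'k':.223,'w':.13}[t[0]]))
E
```

```text
time: 6.87
tool_pos: [0.4781, -0.1637, 0.3189]
tool_rot: [0.0, 1.0, -0.001, 0.001]
contact_force: [0.3, -0.1, 1.0]
gripper_width: 0.003
grasp_force: 0.0
pawl_lever [260.1, 213.8] 0.96 [ 0.68541777 -0.10310704  0.2       ]
knob_centre [252.7, 122.7] 0.71 [ 0.50062394 -0.17194578  0.223     ]
wheel_axis [292.1, 186.1] 0.95 [ 0.55914726 -0.07230304  0.13      ]
```

View pics/c3.png

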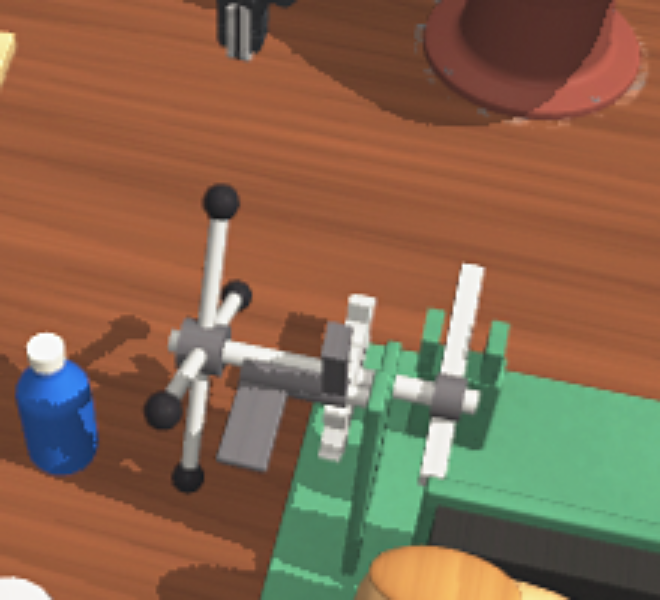

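The pawl stands by itself: its bar at (335,360) is upright and leaning away, and the lever at (250,430) is level. The lever tip is at x 0.685 against 0.684 expected. I'll back off a little, lower behind the knob at (221,201), and push to TCP x of about 0.565, which is q of about 0.57.

```bash
python3 -m handwheel '[[[-0.018,0,0,0,0,0],[0,0,-0.03,0,0,0],[0,0,-0.03,0,0,0],[0,0,-0.03,0,0,0],[0,0,-0.017,0,0,0],[0,0,0,0,0,0],[0.006,0,0,0,0,0],[0.006,0,0,0,0,0],[0.006,0,0,0,0,0],[0.006,0,0,0,0,0],[0.006,0,0,0,0,0],[0.006,0,0,0,0,0],[0.006,0,0,0,0,0]]]'
python3 -m handwheel '[[[0.006,0,0,0,0,0],[0.006,0,0,0,0,0],[0.006,0,0,0,0,0],[0.006,0,0,0,0,0],[0.006,0,0,0,0,0],[0.006,0,0,0,0,0],[0.006,0,0,0,0,0],[0,0,0,0,0,0],[0,0,0,0,0,0]]]'
python3 - <<'E'
from h import *
f=grab_frame('scene')[0];cv2.imwrite('pics/c4.png',cv2.resize(f[60:260,180:400],(660,600)))
E
```

```text
time: 8.15
tool_pos: [0.5024, -0.164, 0.2121]
tool_rot: [0.0, 1.0, -0.001, -0.0]
contact_force: [-4.3, -0.5, 3.1]
gripper_width: 0.001
grasp_force: 2.0
time: 8.9
tool_pos: [0.5444, -0.1635, 0.2109]
tool_rot: [-0.0, 1.0, -0.001, 0.0]
contact_force: [-0.2, 0.1, -0.1]
gripper_width: 0.001
grasp_force: 0.0
```

View pics/c4.png

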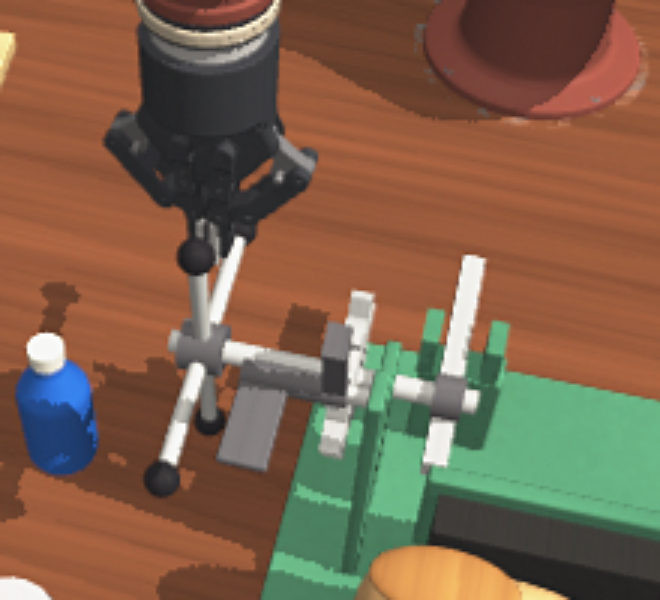

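The knob at (196,256) is leaning slightly to +x now, and the pawl still stands. Continuing gently.

```bash
python3 -m handwheel '[[[0.005,0,0,0,0,0],[0.005,0,0,0,0,0],[0.004,0,0,0,0,0],[0.003,0,0,0,0,0],[0.002,0,0,0,0,0],[0.001,0,0,0,0,0],[0,0,0,0,0,0],[0,0,0,0,0,0]]]'
python3 -m handwheel '[[[-0.01,0,0.005,0,0,0],[-0.01,0,0.02,0,0,0],[-0.01,0,0.03,0,0,0],[-0.01,0,0.03,0,0,0],[-0.03,0,0.03,0,0,0],[-0.03,0,0.02,0,0,0],[-0.03,0,0,0,0,0],[0,0,0,0,0,0],[0,0,0,0,0,0],[0,0,0,0,0,0]]]'
python3 - <<'E'
from h import *
pp={}
for c in('scene','top'):
  f=grab_frame(c)[0]
  if c=='scene':cv2.imwrite('pics/c5.png',cv2.resize(f[60:260,180:400],(660,600)))
  for t in('knob_centre','wheel_axis'):
    r=pinpoint(c,t)
    if r: pp[c,t]=r[0]['position'];print(c,t,r[0]['position'],round(r[0]['conf'],2))
for t in('knob_centre','wheel_axis'):
  if('scene',t)in pp and('top',t)in pp: print(t,tri(pp['scene',t],pp['top',t]))
E
```

```text
time: 9.62
tool_pos: [0.5638, -0.1637, 0.2113]
tool_rot: [0.0, 1.0, -0.001, 0.0]
contact_force: [-2.5, 0.0, -1.0]
gripper_width: -0.001
grasp_force: 1.1
time: 10.45
tool_pos: [0.4348, -0.1639, 0.3463]
tool_rot: [0.0, 1.0, -0.001, 0.001]
contact_force: [0.6, 0.3, -1.0]
gripper_width: -0.002
grasp_force: 0.0
scene knob_centre [243.5, 150.3] 0.67
scene wheel_axis [293.4, 183.2] 0.67
top knob_centre [260.1, 204.2] 0.71
top wheel_axis [217.1, 221.9] 0.8
knob_centre (array([ 0.58497773, -0.16660451,  0.23481973]), [np.float64(0.0027301717306018034), np.float64(0.0027301717306017774)])
wheel_axis (array([ 0.55278512, -0.06799755,  0.13309295]), [np.float64(0.003275941875700585), np.float64(0.0032759418757005833)])
```

View pics/c5.png

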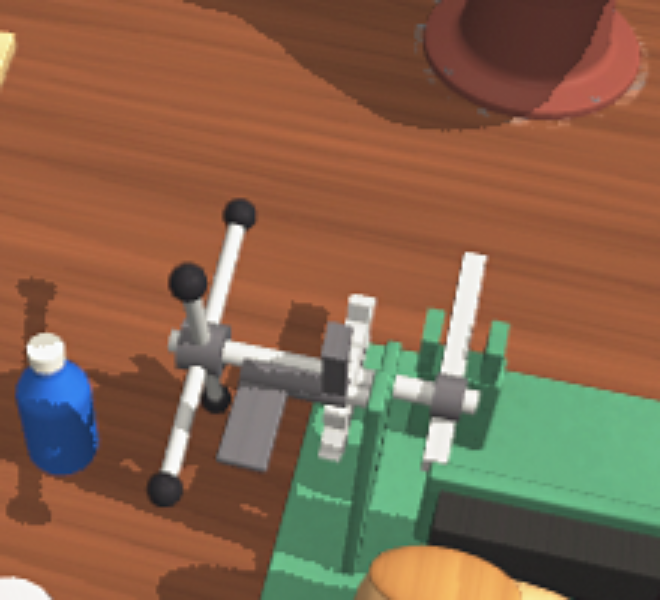

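The knob at (188,282) now leans about 0.29 rad to +x, so q is about 0.55, inside the window. The pawl still stands. Now over to the bar's +x side.

```bash
python3 -m handwheel '[[[0.032,0.012,0,0,0,0],[0.032,0.012,0,0,0,0],[0.032,0.012,0,0,0,0],[0.032,0.012,0,0,0,0],[0.032,0.012,0,0,0,0],[0.032,0.012,0,0,0,0],[0.032,0.013,0,0,0,0],[0.031,0.013,0,0,0,0],[0,0,0,0,0,0],[0,0,-0.027,0,0,0],[0,0,-0.027,0,0,0],[0,0,-0.027,0,0,0],[0,0,-0.027,0,0,0],[0,0,0,0,0,0],[0,0,0,0,0,0]]]'
python3 -m handwheel '[[[-0.006,0,0,0,0,0],[-0.006,0,0,0,0,0],[-0.006,0,0,0,0,0],[-0.006,0,0,0,0,0],[-0.006,0,0,0,0,0],[-0.006,0,0,0,0,0],[-0.006,0,0,0,0,0]]]'
python3 -m handwheel '[[[-0.006,0,0,0,0,0],[-0.006,0,0,0,0,0],[-0.006,0,0,0,0,0],[-0.006,0,0,0,0,0],[-0.005,0,0,0,0,0],[-0.004,0,0,0,0,0],[0,0,0,0,0,0],[0,0,0,0,0,0],[0,0,0,0,0,0]]]'
python3 - <<'E'
from h import *
f=grab_frame('scene')[0];cv2.imwrite('pics/c6.png',cv2.resize(f[60:260,180:400],(660,600)))
E
```

```text
time: 12.0
tool_pos: [0.6882, -0.0655, 0.2352]
tool_rot: [-0.0, 1.0, -0.001, -0.002]
contact_force: [-0.2, -0.5, 1.4]
gripper_width: 0.003
grasp_force: 0.0
time: 12.58
tool_pos: [0.6467, -0.0657, 0.2382]
tool_rot: [0.0, 1.0, -0.001, 0.0]
contact_force: [0.7, 0.3, 0.1]
gripper_width: -0.001
grasp_force: 0.1
time: 13.33
tool_pos: [0.6144, -0.0657, 0.2378]
tool_rot: [-0.0, 1.0, -0.001, 0.0]
contact_force: [-0.4, 0.1, -0.0]
gripper_width: -0.003
grasp_force: 0.0
```

View pics/c6.png

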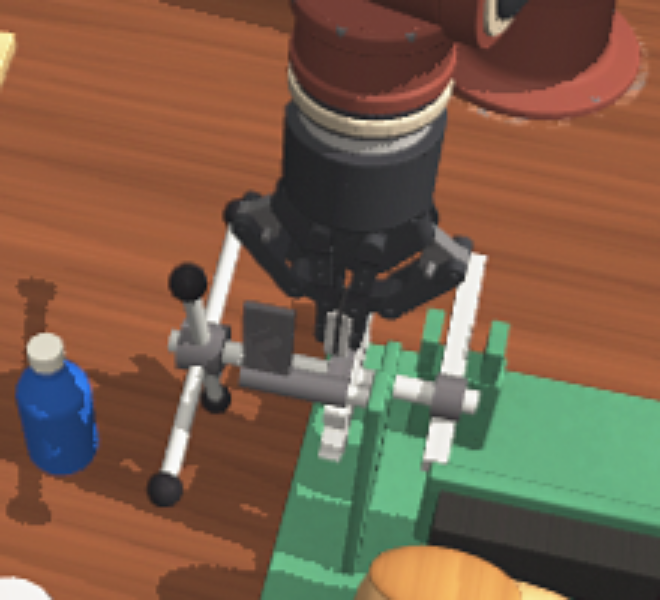

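The lever at (270,338) stands again, so the pawl has dropped, and the handle is unchanged. I'll retract and check how well it has seated.

```bash
python3 -m handwheel '[[[0,0,0.025,0,0,0],[0,0,0.03,0,0,0],[0,0,0.03,0,0,0],[0,0,0.03,0,0,0],[-0.03,-0.02,0,0,0,0],[-0.03,-0.02,0,0,0,0],[-0.03,-0.02,0,0,0,0],[-0.03,-0.02,0,0,0,0],[-0.03,-0.02,0,0,0,0],[-0.03,-0.02,0,0,0,0],[0,-0.03,0,0,0,0],[0,-0.03,0,0,0,0],[0,-0.03,0,0,0,0],[0,-0.03,0,0,0,0],[0,-0.03,0,0,0,0],[0,-0.03,0,0,0,0],[0,-0.03,0,0,0,0],[0,0,0,0,0,0],[0,0,0,0,0,0],[0,0,0,0,0,0]]]'
python3 - <<'E'
from h import *
pp={}
for c in('scene','top'):
  f=grab_frame(c)[0];cv2.imwrite(f'pics/{c}7.png',f)
  for t in('knob_centre','pawl_lever','wheel_axis'):
    r=pinpoint(c,t)
    if r: pp[c,t]=r[0]['position'];print(c,t,r[0]['position'],round(r[0]['conf'],2))
for t in('knob_centre','pawl_lever','wheel_axis'):
  if('scene',t)in pp and('top',t)in pp: print(t,tri(pp['scene',t],pp['top',t]))
a=[cv2.imread(f'pics/scene{k}.png')[110:230,230:330] for k in(0,7)]
cv2.imwrite('pics/c7.png',cv2.resize(np.hstack(a),(800,480),interpolation=2))
E
```

```text
time: 15.05
tool_pos: [0.4344, -0.3955, 0.3526]
tool_rot: [-0.0, 1.0, -0.001, -0.0]
contact_force: [-0.4, 0.7, -0.2]
gripper_width: 0.002
grasp_force: 0.0
scene knob_centre [243.5, 156.0] 0.84
scene pawl_lever [271.5, 152.8] 0.77
scene wheel_axis [294.9, 185.7] 0.85
top knob_centre [257.3, 203.1] 0.83
top pawl_lever [233.7, 198.3] 0.8
top wheel_axis [217.1, 220.2] 0.91
knob_centre (array([ 0.58932984, -0.16289373,  0.22496111]), [np.float64(0.0002582549809761605), np.float64(0.000258254980976282)])
pawl_lever (array([ 0.59532081, -0.10946802,  0.25722341]), [np.float64(0.00022590931071605534), np.float64(0.00022590931071613668)])
wheel_axis (array([ 0.5568378 , -0.06579012,  0.13079216]), [np.float64(0.0013102813315769401), np.float64(0.0013102813315769098)])
```

View pics/c7.png

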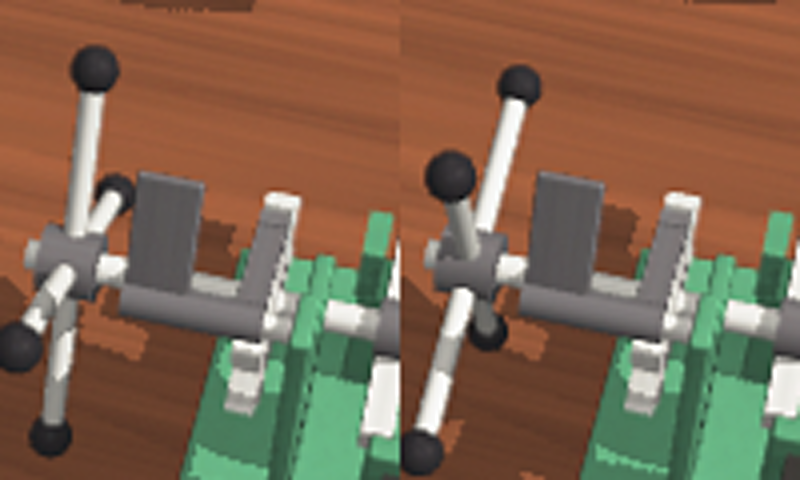

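The before and after crops show the lever and bar in the same seated pose. The lever leans about 0.4, so the pawl is at about 0. The wheel has moved from about -0.2 to 0.58, one notch.

```bash
python3 -c "
from plant import *
print(job_done())"
```

```text
the job is handed in; nothing more can be done
None
```

I eased the clamp back one notch (wheel from about -0.2 to about 0.58 rad) and dropped the pawl between the next two teeth. The bottle, tin and hammer were not touched, and I handed the job in at about 15 s with the robot clear of everything.

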